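Nest the hole saws on their storage posts

ROBOT

A 7-joint arm with a two-finger parallel gripper is mounted at the origin on a cart in front of the work surface, level with it; the furniture and walls round the work are solid. World frame = base frame: x ahead of the robot, y to its left, z up, the work surface at z = 0. Lengths are in m, angles in rad, forces in N, time in s.
With the tool pointing down it reaches from about 0.425 to 0.925 m from the base axis. Payload 6.8 kg.
Tool frame: the origin (TCP) lies midway between the tips of the shut fingers; the grasp point (between the pads) lies 19 mm behind it (bot.tcp_to_grasp is the distance from the TCP to the grasp point, in m); z points along the fingers, y is the line along which they close (so a half turn about z gives the same grasp; the last joint's range is limited). The gripper opens to 85 mm and grips with 20 to 120 N. Pads are 22 mm wide; open, the fingers measure 114 mm over their backs; the gripper's body (76 mm by 85 mm) begins 54 mm behind the grasp point. The pads swing forward as they close: fully open they stand 13 mm farther back than shut.
Start: joints at [-1.309, 0.477, 0.022, 1.555, -0.011, 1.109, -0.083], TCP at [0.244, 0.629, 0.231] pointing down, gripper open.
Joint ranges: [-2.96, 2.96], [-0.34, 2.1], [-1.41, 1.46], [0.24, 2.44], [-1.37, 4.51], [0.17, 1.92], [-2.96, 2.96]. Speed limits (rad/s): [2.39, 2.39, 3.14, 3.14, 3.14, 3.14, 3.14].

INTERFACE

Orientations are given as a rotation vector (axis times angle).
In Python, from rig import bot gives the robot as it stands.
- The arm moves only by the shell command python3 -m crank 'ROWS'. ROWS is text: rows parted by semicolons, each of 7 numbers parted by spaces: the shift along the tool's x, y, z in cm, then the turn, a rotation vector about the tool's x, y, z in degrees, then the finger opening in cm, from 0 to 8.54. A call has 1 to 12 rows; each row is the pose to reach, as a shift and turn from the pose commanded when the call began, along the tool's axes at that moment; what a row does not reach only later rows make up. A row lasts 1/10 s, in which the tool goes at most 50 mm and 8.59 degrees, less where a joint would pass 70% of its speed; a pose out of reach is approached as far as the arm can. A call with a gripper value outside its range is refused whole. The fingers move at their own pace and stop on an object; the grip force is fixed at half the most. Time passes only in rows, so rows that repeat a pose let the fingers close. It gives the time, the measured TCP pose, the force, the opening and the grip force at its end, in the units of the state.
- bot.observe(): the state, without advancing time (a new reading comes with each control period).
- bot.read_camera(name): name is "scene" or "side" or "wrist"; returns a dict with "color" (420x560x3 uint8, red, green, blue), "depth" (420x560 float32, m along the optical axis (not along the pixel's ray), 0 where there is no reading), "mtx" (3x3 intrinsics, pixels), "pose" (4x4, takes a point from camera to world coordinates); the wrist camera has in their place "hand_eye" (4x4, takes a point from camera to tool coordinates, whose origin is the TCP and whose axes are the flange's). Camera axes: x right, y up, looking along -z (the intrinsics and any distortion apply to the point x, -y, -z); pixel columns grow to the right and rows downward; lengths in m; the calibration is good to about 2 mm. A picture is of the moment at which its call begins: read the wrist's pose just before it.
- bot.job_done(): hands the job in; it is judged then, once.
Trained networks look in a picture, given as the dict that the camera call returned (one of the last four; its "shot" number tells which), for a name from the list of things; names that differ only in an ending like _2 or _b are one class to them, and where a whole thing is asked for, a point or a joint stands for the part that bears it (a point fixed in the world has none). Each returns a list of dicts, best first, with "score" (0 to 1); they miss things now and then, are a little off and sometimes report something else, mostly with a low value. They report only what shows in the picture. A call takes as long as a camera call. They do not tell look-alikes from the thing itself.
- bot.recognise(query, picture): "box" ([centre column, centre row, width, height] in pixels, round what is visible of it).
- bot.outline_of(query, picture): "region" (420x560 bool, what is visible of it) and "box" ([centre column, centre row, width, height] in pixels, round what is visible of it).
- bot.mark_of(query, picture): "centre" ([column, row] in pixels: a listed point, or the origin of a listed thing).
The state is a dict: "clock": time; "joint_positions": joint angles; "dq": joint speeds; "joint_efforts": joint torques, N m; "ee_pos": TCP position; "ee_rot": TCP orientation; "wrist_force": force on the tool from outside, world axes, zero at the start; "moment": the same for the moment, N m; "finger_gap": finger opening in m; "grasp_force": force on a finger pad.
Only numpy, scipy, OpenCV 4.12 (cv2) and the standard library are available. Lean on these libraries where they do the work, as an engineer would, in place of code of your own. Each camera call takes 0.05 s, during which the arm holds its last target. There are 200 camera calls.

TASK

Put the five hole saws away on their two posts, mouth down as they stand; neighbouring sizes are too tight a fit and jam, so they nest alternately: on the tall post with the round foot the smallest, then the middle-sized one over it, then the largest over both, and on the short post with the square foot the second smallest, then the second largest over it. Each saw must go right down, its back plate resting on the one below (the first on the foot). Lower each one all the way before letting go, because a drop chips the teeth, and leave the spool, the pipe cap and the strap roll where they are.

Things in the scene. Friction and masses are not known exactly. Their poses are not given: they have to be found in the camera images.
- saw_68: Hole saw: loose steel cup standing mouth down on its teeth, flat back plate up. Outer diameter 68 mm (largest of five), inside diameter 62 mm, 46 mm high; the back plate is 6 mm thick with a 16 mm bore through its centre. About 0.24 kg. Origin: on its axis at the tooth tips (underside); z up along the axis; yaw does not matter. Grip from above across the diameter, near the top.
- saw_60: Hole saw: loose steel cup standing mouth down on its teeth, flat back plate up. Outer diameter 60 mm (second largest of five), inside diameter 54 mm, 46 mm high; the back plate is 6 mm thick with a 16 mm bore through its centre. About 0.2 kg. Origin: on its axis at the tooth tips (underside); z up along the axis; yaw does not matter. Grip from above across the diameter, near the top.
- saw_51: Hole saw: loose steel cup standing mouth down on its teeth, flat back plate up. Outer diameter 51 mm (middle-sized of five), inside diameter 45 mm, 46 mm high; the back plate is 6 mm thick with a 16 mm bore through its centre. About 0.16 kg. Origin: on its axis at the tooth tips (underside); z up along the axis; yaw does not matter. Grip from above across the diameter, near the top.
- saw_42: Hole saw: loose steel cup standing mouth down on its teeth, flat back plate up. Outer diameter 42 mm (second smallest of five), inside diameter 36 mm, 46 mm high; the back plate is 6 mm thick with a 16 mm bore through its centre. About 0.13 kg. Origin: on its axis at the tooth tips (underside); z up along the axis; yaw does not matter. Grip from above across the diameter, near the top.
- saw_32: Hole saw: loose steel cup standing mouth down on its teeth, flat back plate up. Outer diameter 32 mm (smallest of five), inside diameter 26 mm, 46 mm high; the back plate is 6 mm thick with a 16 mm bore through its centre. About 0.09 kg. Origin: on its axis at the tooth tips (underside); z up along the axis; yaw does not matter. Grip from above across the diameter, near the top.
- tall_post: Upright steel post, 12 mm thick, on a round grey foot, 96 mm in diameter, 12 mm high, fixed to the bench. Post tip 98 mm above the bench, its last 12 mm tapering to 5 mm. Origin: on the post axis at bench level; z up. Fully home, tooth tips stand above the origin: saw_32 12 mm (on the foot), saw_51 18 mm, saw_68 24 mm (each back plate on the one below).
- short_post: Upright steel post, 12 mm thick, on a square plywood foot, 90 x 90 mm, 12 mm high, fixed to the bench. Post tip 76 mm above the bench, its last 12 mm tapering to 5 mm. Origin: on the post axis at bench level; z up. Fully home, tooth tips stand above the origin: saw_42 12 mm (on the foot), saw_60 18 mm (back plate on back plate).
- line_spool: White spool of line, 53 mm in diameter and 50 mm high, standing on end; loose; not part of the job. Origin: centre of its underside.
- pipe_cap: White plastic pipe cap, 68 mm in diameter and 38 mm high, no hole in the top; loose; not part of the job. Origin: centre of its underside. (Behind all these stands the fixed bench grinder: from y = -0.1 to 0.24 m its tool rests and shields come forward to x = 0.65 m, from 0.12 m up to 0.25 m above the bench.)
- strap_roll: Grey roll of perforated metal strap, a ring 69 mm in diameter and 19 mm high, lying flat; loose; not part of the job. Origin: centre of its underside.
Not all that is in view belongs to the job. What is shaped like the saw_32 but turquoise or yellow is not meant.

How it is judged:
At the end, for the whole second after the job is handed in: Tall post: smallest saw's tooth tips 12 mm, middle-sized saw's 18 mm and largest saw's 24 mm above the bench; short post: second smallest's 12 mm and second largest's 18 mm; each height within 3 mm, axis within 6 mm of the post's axis, upright within 0.06 rad and at rest (horizontal distance between each of saw_32, saw_51, saw_68 and tall_post below 0.006 m and z of saw_32 in the frame of tall_post between 0.009 and 0.015 m and angle between each of saw_32, saw_51, saw_68, saw_42, saw_60's own z axis and vertical below 0.06 rad and linear speed of each of saw_32, saw_51, saw_68, saw_42, saw_60 below 0.02 m/s and z of saw_51 in the frame of tall_post between 0.015 and 0.021 m and z of saw_68 in the frame of tall_post between 0.021 and 0.027 m and horizontal distance between each of saw_42, saw_60 and short_post below 0.006 m and z of saw_42 in the frame of short_post between 0.009 and 0.015 m and z of saw_60 in the frame of short_post between 0.015 and 0.021 m); the robot touches nothing.
It fails at once if a hole saw is let fall (faster than 0.45 m/s while the robot does not touch it: a drop of about 10 mm) ((linear speed of saw_68 above 0.45 m/s and contact force between each of the arm, the fingers and saw_68 below 0.02 N) or (linear speed of saw_60 above 0.45 m/s and contact force between each of the arm, the fingers and saw_60 below 0.02 N) or (linear speed of saw_51 above 0.45 m/s and contact force between each of the arm, the fingers and saw_51 below 0.02 N) or (linear speed of saw_42 above 0.45 m/s and contact force between each of the arm, the fingers and saw_42 below 0.02 N) or (linear speed of saw_32 above 0.45 m/s and contact force between each of the arm, the fingers and saw_32 below 0.02 N)).
It fails at once if the spool, the pipe cap or the strap roll is pushed more than 30 mm from its place (distance of any of line_spool, pipe_cap, strap_roll from where it was at the start of the episode above 0.03 m).
It also fails if it takes over 128 s, if anything falls off the work surface, if the arm or the gripper's body presses on something with over 40 N, if the wrist force passes 120 N, or if a joint passes its speed limit or range.

## Working session

There is one attempt and no reset: what is moved stays moved. The work goes in short steps, Python scripts to look and compute and a shell command to move; the robot and the scene stay as the last step left them, time stands still between calls to the robot, and variables do not carry over. Pictures are saved under pics/ and viewed, at most 14 in all, crops included, and the job is handed in when it is done.

```bash
ls; mkdir -p pics
cat > h.py <<'E'
import numpy as np, cv2
from scipy.spatial.transform import Rotation as R
from rig import bot
def cloud(p, st=None):
    d=p["depth"]; K=p["mtx"]; v,u=np.mgrid[:d.shape[0],:d.shape[1]]
    X=(u-K[0,2])/K[0,0]*d; Y=(v-K[1,2])/K[1,1]*d
    P=np.stack([X,-Y,-d],-1)
    if "pose" in p: T=p["pose"]
    else:
        T=np.eye(4); T[:3,:3]=R.from_rotvec(st["ee_rot"]).as_matrix(); T[:3,3]=st["ee_pos"]; T=T@p["hand_eye"]
    W=P@T[:3,:3].T+T[:3,3]; W[d<=0]=np.nan
    return W
def save(p,n): cv2.imwrite("pics/"+n+".png",p["color"][...,::-1])
E
python3 - <<'E'
from h import *
s=bot.observe(); print({k:np.round(v,3) for k,v in s.items()})
for c in ["scene","side"]:
    p=bot.read_camera(c); save(p,c+"0"); W=cloud(p)
    np.save(c+"W.npy",W); print(c,p.keys(),np.round(p["pose"],3).tolist())
    for n in ["saw_68","saw_60","saw_51","saw_42","saw_32","tall_post","short_post","line_spool","pipe_cap","strap_roll"]:
        for o in bot.outline_of(n,p)[:3]:
            r=o["region"]; Q=W[r]; Q=Q[~np.isnan(Q[:,0])]
            if len(Q)<5: continue
            zt=np.percentile(Q[:,2],95); T=Q[Q[:,2]>zt-.006]
            lo,hi=np.percentile(T[:,:2],2,axis=0),np.percentile(T[:,:2],98,axis=0)
            print(n,round(float(o["score"]),2),np.round(o["box"]).astype(int),"top",round(zt,3),"mid",np.round((lo+hi)/2,3),"size",np.round(hi-lo,3))
E
```

```text
pics
{'clock': np.float64(0.0), 'joint_positions': array([-1.309,  0.478,  0.022,  1.556, -0.012,  1.109, -0.083]), 'dq': array([ 0.002,  0.   ,  0.   , -0.001,  0.   ,  0.   , -0.   ]), 'joint_efforts': array([ 0.0000e+00, -5.9645e+01,  1.6080e+00, -2.8121e+01,  1.2000e-02,
        1.0000e-02,  0.0000e+00]), 'ee_pos': array([0.244, 0.629, 0.23 ]), 'ee_rot': array([-5.780e-01, -3.088e+00,  3.000e-03]), 'wrist_force': array([ 0.238,  0.867, -1.506]), 'moment': array([-0.036,  0.017, -0.033]), 'grasp_force': np.float64(0.0), 'finger_gap': np.float64(0.086)}
scene dict_keys(['color', 'depth', 'mtx', 'pose', 'shot']) [[-0.525, 0.433, -0.732, -0.423], [-0.851, -0.264, 0.454, 0.658], [0.004, 0.862, 0.507, 0.663], [0.0, 0.0, 0.0, 1.0]]
saw_68 0.81 [173 235  25  33] top 0.048 mid [0.561 0.355] size [0.055 0.053]
saw_68 0.79 [223 267  14  26] top 0.047 mid [0.374 0.309] size [0.029 0.029]
saw_68 0.75 [260 259  18  26] top 0.047 mid [0.367 0.23 ] size [0.03  0.028]
saw_60 0.81 [173 235  25  33] top 0.048 mid [0.561 0.355] size [0.055 0.053]
saw_60 0.79 [223 267  14  26] top 0.047 mid [0.374 0.
[... 2640 characters left out ...]
20] top 0.047 mid [ 0.57  -0.167] size [0.036 0.044]
tall_post 0.56 [228 240  48  58] top 0.062 mid [0.551 0.23 ] size [0.009 0.006]
short_post 0.85 [289 178  39  35] top 0.047 mid [ 0.44  -0.003] size [0.009 0.009]
line_spool 0.84 [234 199  22  33] top 0.049 mid [0.551 0.088] size [0.046 0.046]
line_spool 0.66 [288 178  42  39] top 0.046 mid [ 0.44  -0.003] size [0.009 0.008]
line_spool 0.24 [206 291  36  39] top 0.048 mid [0.563 0.353] size [0.054 0.055]
pipe_cap 0.81 [283 216  32  34] top 0.039 mid [0.445 0.135] size [0.057 0.057]
pipe_cap 0.34 [235 199  25  36] top 0.049 mid [0.552 0.087] size [0.047 0.047]
strap_roll 0.58 [288 155  20  19] top 0.02 mid [ 0.448 -0.13 ] size [0.063 0.063]
```

```bash
python3 - <<'E'
import cv2
a=cv2.imread("pics/scene0.png");b=cv2.imread("pics/side0.png")
cv2.imwrite("pics/sc1.png",cv2.resize(a[160:310,140:420],None,fx=2.85,fy=2.85,interpolation=2))
cv2.imwrite("pics/si1.png",cv2.resize(b[100:330,150:370],None,fx=2.6,fy=2.6,interpolation=2))
E
python3 - <<'E'
import numpy as np,cv2
# height-map blobs from both cameras, tops at 46mm
for c in ["scene","side"]:
    W=np.load(f"{c}W.npy"); Q=W.reshape(-1,3); Q=Q[~np.isnan(Q[:,0])]
    Q=Q[(Q[:,2]>.038)&(Q[:,2]<.054)&(Q[:,0]>.3)&(Q[:,0]<.8)&(abs(Q[:,1])<.5)]
    g=np.zeros((500,1000),np.uint8); ij=((Q[:,:2]-[.3,-.5])*1000).astype(int); g[np.clip(ij[:,0],0,499),np.clip(ij[:,1],0,999)]=255
    g=cv2.morphologyEx(g,cv2.MORPH_CLOSE,np.ones((7,7)))
    n,l,s,ce=cv2.connectedComponentsWithStats(g)
    for k in range(1,n):
        if s[k,4]>250: print(c,"x",.3+(s[k,1]+s[k,3]/2)/1000,"y",-.5+(s[k,0]+s[k,2]/2)/1000,"size",s[k,3],s[k,2],"n",s[k,4])
E
```

```text
scene x 0.367 y 0.22899999999999998 size 34 32 n 557
scene x 0.374 y 0.30900000000000005 size 34 32 n 598
scene x 0.44099999999999995 y 0.135 size 62 62 n 1809
scene x 0.44599999999999995 y 0.2855 size 36 33 n 590
scene x 0.4555 y 0.4075 size 55 51 n 1848
scene x 0.5495 y -0.045999999999999985 size 69 68 n 2788
scene x 0.5495 y 0.08799999999999997 size 57 56 n 1774
scene x 0.5625 y 0.35450000000000004 size 65 59 n 2554
scene x 0.5685 y -0.16749999999999998 size 43 43 n 992
scene x 0.6945 y -0.21150000000000002 size 45 61 n 434
scene x 0.745 y 0.39649999999999996 size 110 173 n 15379
scene x 0.735 y 0.09699999999999998 size 60 84 n 708
side x 0.369 y 0.22799999999999998 size 32 32 n 553
side x 0.3755 y 0.3075 size 31 33 n 565
side x 0.44399999999999995 y 0.136 size 58 60 n 2285
side x 0.44699999999999995 y 0.28300000000000003 size 32 34 n 560
side x 0.45699999999999996 y 0.40549999999999997 size 50 53 n 1768
side x 0.552 y -0.04799999999999999 size 68 68 n 3194
side x 0.552 y 0.08750000000000002 size 54 53 n 1940
side x 0.563 y 0.352 size 60 62 n 2529
side x 0.571 y -0.16899999999999998 size 42 44 n 906
side x 0.692 y -0.1915 size 38 21 n 253
side x 0.747 y 0.40349999999999997 size 106 193 n 18561
```

View pics/sc1.png

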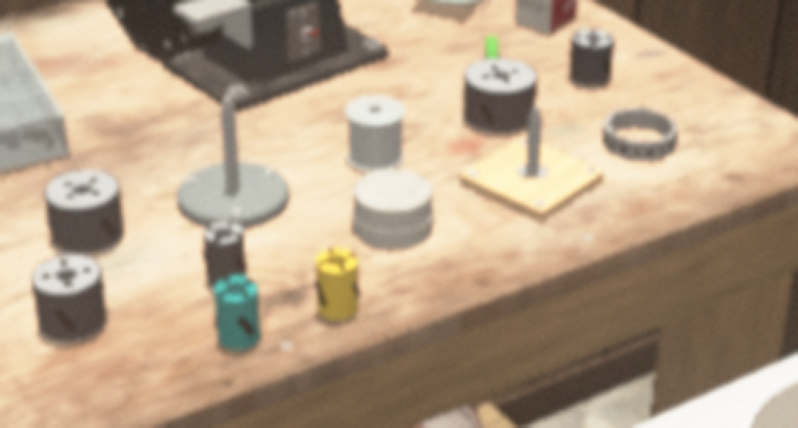

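View pics/si1.png

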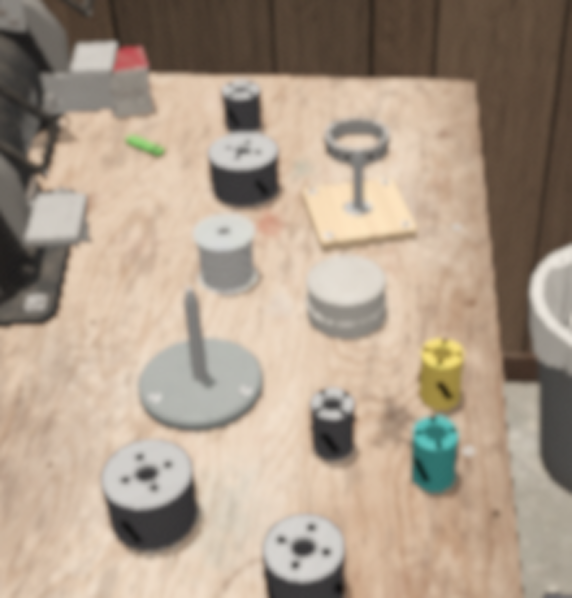

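The pictures show every item, matching the height-map blobs (scene crop): saw_51 (68,300), saw_60 (84,210), saw_32 (225,255), saw_68 (500,95), saw_42 (592,57), tall post (230,190), short post (533,170). The turquoise and yellow cups are decoys. I'll align the tool with the world axes and look down from above the left group.

```bash
python3 -m crank '-29.5 -20.7 -5 0 0 -21.2 5.5;-29.5 -20.7 -5 0 0 -21.2 5.5;-29.5 -20.7 -5 0 0 -21.2 5.5;-29.5 -20.7 -5 0 0 -21.2 5.5;-29.5 -20.7 -5 0 0 -21.2 5.5;-29.5 -20.7 -5 0 0 -21.2 5.5;-29.5 -20.7 -5 0 0 -21.2 5.5;-29.5 -20.7 -5 0 0 -21.2 5.5;-29.5 -20.7 -5 0 0 -21.2 5.5;-29.5 -20.7 -5 0 0 -21.2 5.5;-29.5 -20.7 -5 0 0 -21.2 5.5;-29.5 -20.7 -5 0 0 -21.2 5.5'
cat >> h.py <<'E'
def tops(W,zlo,zhi,minn=60,box=(.3,.66,-.3,.5)):
    Q=W.reshape(-1,3); Q=Q[~np.isnan(Q[:,0])]
    Q=Q[(Q[:,2]>zlo)&(Q[:,2]<zhi)&(Q[:,0]>box[0])&(Q[:,0]<box[1])&(Q[:,1]>box[2])&(Q[:,1]<box[3])]
    if not len(Q): return
    o=Q.min(0)[:2]; ij=((Q[:,:2]-o)*1000).astype(int); g=np.zeros(ij.max(0)+8,np.uint8); g[ij[:,0],ij[:,1]]=255
    g=cv2.morphologyEx(g,cv2.MORPH_CLOSE,np.ones((5,5)))
    n,l,_,_=cv2.connectedComponentsWithStats(g); lab=l[ij[:,0],ij[:,1]]
    for k in range(1,n):
        T=Q[lab==k]
        if len(T)<minn: continue
        (c,r)=cv2.minEnclosingCircle(T[:,:2].astype(np.float32)); lo,hi=T.min(0),T.max(0)
        print("circ",np.round(c,4),"d",round(2*r,4),"bbmid",np.round((lo+hi)[:2]/2,4),"size",np.round(hi-lo,3)[:2],"z",round(float(np.median(T[:,2])),4),len(T))
def wrist(n,bands=((.040,.053),)):
    s=bot.observe(); p=bot.read_camera("wrist"); save(p,n); W=cloud(p,s)
    print("t",round(float(s["clock"]),2),"tcp",np.round(s["ee_pos"],4),"rot",np.round(s["ee_rot"],3)); 
    for a,b in bands: print("band",a,b); tops(W,a,b)
    return W
E
python3 -c "
from h import *
wrist('w1',((.04,.053),(.06,.11),(.008,.016)))"
```

```text
clock: 2.3
ee_pos: [0.4429, 0.3315, 0.2809]
ee_rot: [0.006, -3.141, -0.0]
wrist_force: [-0.3, -0.5, -0.2]
finger_gap: 0.0552
grasp_force: 0.0
t 2.3 tcp [0.4429 0.3315 0.2809] rot [ 0.006 -3.141 -0.   ]
band 0.04 0.053
circ [0.3712 0.227 ] d 0.032 bbmid [0.371  0.2269] size [0.031 0.032] z 0.0457 446
circ [0.3773 0.3064] d 0.0316 bbmid [0.377  0.3063] size [0.03  0.031] z 0.0458 413
circ [0.4483 0.2824] d 0.0318 bbmid [0.4483 0.2823] size [0.031 0.031] z 0.0457 365
circ [0.4581 0.4043] d 0.0512 bbmid [0.4578 0.4043] size [0.05 0.05] z 0.046 1057
circ [ 0.4435 -0.0044] d 0.0114 bbmid [ 0.4433 -0.004 ] size [0.012 0.009] z 0.0472 82
circ [ 0.5552 -0.0493] d 0.0703 bbmid [ 0.5549 -0.0459] size [0.068 0.061] z 0.0461 1469
circ [0.5532 0.0854] d 0.0541 bbmid [0.5536 0.0854] size [0.053 0.053] z 0.0482 1031
circ [0.565  0.3512] d 0.0606 bbmid [0.5647 0.3514] size [0.06  0.059] z 0.046 1195
band 0.06 0.11
circ [ 0.4431 -0.0053] d 0.0116 bbmid [ 0.4431 -0.0049] size [0.011 0.008] z 0.0683 132
circ [0.553 0.226] d 0.0117 bbmid [0.5519 0.2259] size [0.009 0.011] z 0.0829 168
band 0.008 0.016
circ [ 0.4433 -0.0056] d 0.1242 bbmid [ 0.443  -0.0058] size [0.109 0.109] z 0.0121 3887
circ [0.4346 0.1487] d 0.0529 bbmid [0.4346 0.1494] size [0.043 0.033] z 0.0124 103
circ [0.5533 0.2253] d 0.0964 bbmid [0.5525 0.2253] size [0.093 0.095] z 0.0122 2448
circ [ 0.5444 -0.0377] d 0.0607 bbmid [ 0.5436 -0.0368] size [0.045 0.044] z 0.0118 174
circ [0.5472 0.0917] d 0.0444 bbmid [0.5461 0.0925] size [0.033 0.034] z 0.0118 105
circ [0.5844 0.4703] d 0.063 bbmid [0.5855 0.4703] size [0.027 0.058] z 0.0144 158
```

View pics/w1.png

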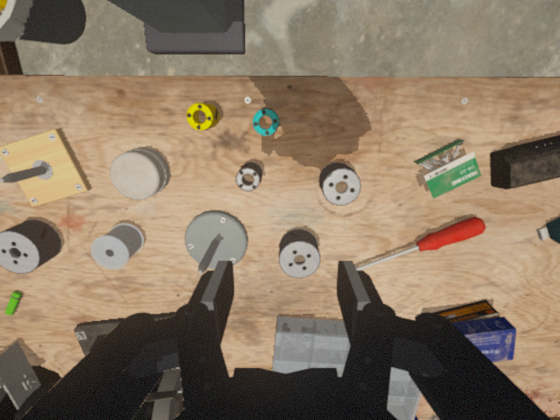

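The wrist picture puts saw_32 at (248,178), saw_51 at (341,185), saw_60 at (300,253) and the tall post foot at (216,240). Diameters and heights agree with the given sizes. Now to grasp saw_32.

```bash
python3 -m crank '-.54 -4.91 5 0 0 0 5.5;-.54 -4.91 10 0 0 0 5.5;-.54 -4.91 15 0 0 0 5.5;-.54 -4.91 19 0 0 0 5.5;-.54 -4.91 22 0 0 0 5.5;-.54 -4.91 24 0 0 0 5.5;-.54 -4.91 25.4 0 0 0 5.5;-.54 -4.91 26.1 0 0 0 5.5;-.54 -4.91 26.1 0 0 0 5.5;-.54 -4.91 26.1 0 0 0 5.5;-.54 -4.91 26.1 0 0 0 5.5'
python3 -m crank '0 0 0 0 0 0 2.5;0 0 0 0 0 0 2.5;0 0 0 0 0 0 2.5;0 0 0 0 0 0 2.5;0 0 0 0 0 0 2.5;0 0 0 0 0 0 2.5;0 0 0 0 0 0 2.5;0 0 0 0 0 0 2.5'
```

```text
clock: 3.45
ee_pos: [0.4504, 0.2813, 0.0214]
ee_rot: [-0.0, 3.14, 0.002]
wrist_force: [0.1, 0.1, 0.7]
finger_gap: 0.0549
grasp_force: 0.0
clock: 4.25
ee_pos: [0.4502, 0.2811, 0.0213]
ee_rot: [0.0, 3.14, 0.002]
wrist_force: [-0.9, -0.1, 7.7]
finger_gap: 0.0296
grasp_force: 58.8
```

```bash
python3 -m crank '0 0 -1 0 0 0 2.5;0 0 -4 0 0 0 2.5;0 0 -8 0 0 0 2.5;0 0 -12 0 0 0 2.5;-2 -2 -13.5 0 0 0 2.5;-5 -3 -13.5 0 0 0 2.5;-8 -5 -13.5 0 0 0 2.5;-10.45 -5.55 -13.5 0 0 0 2.5;-10.45 -5.55 -13.5 0 0 0 2.5;-10.45 -5.55 -13.5 0 0 0 2.5;-10.45 -5.55 -13.5 0 0 0 2.5'
python3 -c "
from h import *
wrist('w2',((.170,.185),(.06,.11),(.008,.016)))"
```

```text
clock: 5.35
ee_pos: [0.5529, 0.2258, 0.1553]
ee_rot: [0.002, -3.14, -0.0]
wrist_force: [0.1, 1.2, -0.7]
finger_gap: 0.0298
grasp_force: 59.5
t 5.35 tcp [0.5529 0.2258 0.1553] rot [ 2.00e-03 -3.14e+00 -0.00e+00]
band 0.17 0.185
circ [0.5488 0.2257] d 0.0449 bbmid [0.5506 0.2257] size [0.033 0.043] z 0.1794 3619
circ [0.5467 0.2002] d 0.0062 bbmid [0.5466 0.2002] size [0.002 0.006] z 0.1782 226
circ [0.5468 0.2513] d 0.0061 bbmid [0.5465 0.2513] size [0.002 0.006] z 0.1781 228
band 0.06 0.11
circ [0.5534 0.2257] d 0.012 bbmid [0.5511 0.2257] size [0.007 0.012] z 0.0838 283
band 0.008 0.016
circ [ 0.4433 -0.0067] d 0.1254 bbmid [0.4433 0.0046] size [0.11  0.089] z 0.0119 8190
circ [0.388  0.3039] d 0.0225 bbmid [0.3895 0.3039] size [0.007 0.022] z 0.0119 86
circ [0.4502 0.1541] d 0.0508 bbmid [0.4502 0.1581] size [0.05  0.016] z 0.0133 123
circ [0.4581 0.3997] d 0.0499 bbmid [0.4581 0.3894] size [0.05  0.023] z 0.012 258
circ [0.4567 0.4245] d 0.0176 bbmid [0.4567 0.4257] size [0.017 0.004] z 0.0125 135
circ [0.5535 0.2256] d 0.0958 bbmid [0.5513 0.2258] size [0.091 0.095] z 0.012 5979
circ [ 0.5516 -0.0396] d 0.0643 bbmid [ 0.5516 -0.0318] size [0.061 0.035] z 0.012 418
circ [0.5483 0.0923] d 0.0444 bbmid [0.5479 0.0945] size [0.037 0.03 ] z 0.0119 176
circ [0.5555 0.3438] d 0.0547 bbmid [0.5541 0.343 ] size [0.039 0.043] z 0.0119 175
circ [0.5869 0.4677] d 0.0718 bbmid [0.5875 0.4677] size [0.034 0.065] z 0.014 457
```

View pics/w2.png

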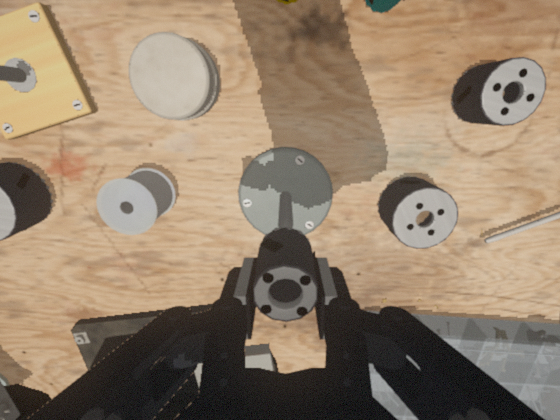

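The picture shows saw_32 held upright at (287,288), with the post foot in front at (285,190). The saw needs about +2.5 mm in x to line up with the post, so lower with that.

```bash
python3 -m crank '-.25 0 0 0 0 0 2.5;-.25 0 2 0 0 0 2.5;-.25 0 3 0 0 0 2.5;-.25 0 4 0 0 0 2.5;-.25 0 5 0 0 0 2.5;-.25 0 6 0 0 0 2.5;-.25 0 7 0 0 0 2.5;-.25 0 8 0 0 0 2.5;-.25 0 9 0 0 0 2.5;-.25 0 10 0 0 0 2.5;-.25 0 11 0 0 0 2.5;-.25 0 11 0 0 0 2.5'
```

```text
clock: 6.6
ee_pos: [0.5556, 0.2247, 0.0436]
ee_rot: [0.0, -3.139, 0.002]
wrist_force: [-1.1, 0.1, -0.7]
finger_gap: 0.0299
grasp_force: 59.5
```

```bash
python3 -m crank '0 0 .4 0 0 0 2.5;0 0 .7 0 0 0 2.5;0 0 .9 0 0 0 2.5;0 0 1 0 0 0 2.5;0 0 1.05 0 0 0 2.5;0 0 1.1 0 0 0 2.5;0 0 1.1 0 0 0 2.5;0 0 1.1 0 0 0 2.5'
```

```text
clock: 7.4
ee_pos: [0.5567, 0.2252, 0.0344]
ee_rot: [-0.0, 3.141, 0.0]
wrist_force: [-0.0, -0.2, -1.1]
finger_gap: 0.0297
grasp_force: 59.5
```

```bash
python3 -m crank '0 0 .05 0 0 0 2.5;0 0 .1 0 0 0 2.5;0 0 .15 0 0 0 2.5;0 0 .15 0 0 0 2.5'; python3 -m crank '0 0 .05 0 0 0 2.5;0 0 .1 0 0 0 2.5;0 0 .1 0 0 0 2.5'
```

```text
clock: 7.8
ee_pos: [0.5567, 0.2252, 0.0334]
ee_rot: [-0.0, 3.142, 0.0]
wrist_force: [-1.6, -0.8, 5.1]
finger_gap: 0.0298
grasp_force: 60.3
clock: 8.1
ee_pos: [0.5568, 0.2252, 0.0333]
ee_rot: [0.0, 3.141, 0.001]
wrist_force: [-4.7, -1.1, 13.5]
finger_gap: 0.0299
grasp_force: 61.1
```

```bash
python3 -m crank '0 0 -.1 0 0 0 3.2;0 0 -.1 0 0 0 4;0 0 -.1 0 0 0 5;0 0 -.1 0 0 0 6;0 0 -.1 0 0 0 7;0 0 -.1 0 0 0 7;0 0 -2 0 0 0 7;0 0 -5 0 0 0 7;0 0 -9 0 0 0 7;0 0 -13 0 0 0 7;0 0 -13 0 0 0 7;0 0 -13 0 0 0 7'
python3 -c "
from h import *
wrist('w3',((.05,.063),(.040,.0485)))"
python3 -m crank '2.5 4.2 0 0 0 0 7;5 8.4 0 0 0 0 7;7.5 12.6 2 0 0 0 7;9.87 16.8 5 0 0 0 7;9.87 17.9 7 0 0 0 7;9.87 17.9 7 0 0 0 7;9.87 17.9 7 0 0 0 7;9.87 17.9 7 0 0 0 7'
```

```text
clock: 9.3
ee_pos: [0.5571, 0.2255, 0.1628]
ee_rot: [-0.0, 3.14, 0.002]
wrist_force: [-0.8, 0.5, 0.2]
finger_gap: 0.07
grasp_force: 0.0
t 9.3 tcp [0.5571 0.2255 0.1628] rot [-0.00e+00  3.14e+00  2.00e-03]
band 0.05 0.063
circ [0.5551 0.2251] d 0.032 bbmid [0.5546 0.2248] size [0.031 0.03 ] z 0.0577 689
band 0.04 0.0485
circ [0.4575 0.4043] d 0.0523 bbmid [0.458  0.4044] size [0.05  0.051] z 0.0457 3272
circ [ 0.5573 -0.0368] d 0.0627 bbmid [ 0.5573 -0.0297] size [0.061 0.03 ] z 0.0457 1232
circ [0.5534 0.0854] d 0.0541 bbmid [0.5535 0.0855] size [0.052 0.053] z 0.0478 1968
circ [0.5645 0.3517] d 0.0604 bbmid [0.5645 0.3517] size [0.059 0.06 ] z 0.0459 3016
circ [0.5466 0.2253] d 0.0266 bbmid [0.5426 0.2253] size [0.01  0.026] z 0.0438 82
clock: 10.15
ee_pos: [0.4592, 0.4024, 0.092]
ee_rot: [0.004, 3.141, -0.001]
wrist_force: [-0.2, 0.2, -0.7]
finger_gap: 0.0699
grasp_force: 0.0
```

```bash
python3 -m crank '.1 .2 2 0 0 0 7;.1 .2 4 0 0 0 7;.1 .2 6 0 0 0 7;.1 .2 7 0 0 0 7;.1 .2 7.6 0 0 0 7;.1 .2 7.6 0 0 0 7;.1 .2 7.6 0 0 0 7;.1 .2 7.6 0 0 0 4.4;.1 .2 7.6 0 0 0 4.4;.1 .2 7.6 0 0 0 4.4;.1 .2 7.6 0 0 0 4.4;.1 .2 7.6 0 0 0 4.4'
python3 -m crank '0 0 0 0 0 0 4.4;0 0 0 0 0 0 4.4;0 0 -1 0 0 0 4.4;0 0 -4 0 0 0 4.4;0 0 -8 0 0 0 4.4;0 0 -12 0 0 0 4.4;0 0 -14.5 0 0 0 4.4;0 0 -14.5 0 0 0 4.4'
```

```text
clock: 11.35
ee_pos: [0.4575, 0.4066, 0.0172]
ee_rot: [-0.0, 3.14, 0.002]
wrist_force: [-1.2, -1.9, 5.5]
finger_gap: 0.0503
grasp_force: 61.1
clock: 12.15
ee_pos: [0.4589, 0.408, 0.1659]
ee_rot: [0.0, 3.136, 0.01]
wrist_force: [1.3, 0.6, -1.3]
finger_gap: 0.0495
grasp_force: 62.7
```

```bash
python3 -m crank '-2.4 -4.2 0 0 0 0 4.4;-4.8 -8.4 0 0 0 0 4.4;-7.2 -12.6 0 0 0 0 4.4;-9.5 -16.8 0 0 0 0 4.4;-9.5 -18.2 0 0 0 0 4.4;-9.5 -18.2 0 0 0 0 4.4;-9.5 -18.2 0 0 0 0 4.4;-9.5 -18.2 0 0 0 0 4.4'
cat >> h.py <<'E'
def held(n,D,post,rough=None):
    """held saw: fit circle (known D) to the bright plate pixels near tcp -> top centre & shift to post"""
    s=bot.observe(); p=bot.read_camera("wrist"); save(p,n); W=cloud(p,s); t=s["ee_pos"]
    d=np.hypot(W[...,0]-t[0],W[...,1]-t[1]); z=W[...,2]
    m=(d<D/2+.015)&(abs(W[...,1]-t[1])<D/2-.003)&(z>t[2]+.015)&(z<t[2]+.04)
    zt=np.median(z[m]); m&=abs(z-zt)<.003
    P=W[m]; lo,hi=np.percentile(P[:,0],[.5,99.5]); c=np.array([(lo+hi)/2,t[1]])
    # min x edge (far from camera occlusion) per-y fit
    print("tcp",np.round(t,4),"top z",round(zt,4),"bottom",round(zt-.046,4),"x range",round(lo,4),round(hi,4),"centre x",round(c[0],4),"off x",round(c[0]-t[0],4),"yrange",np.round(np.percentile(P[:,1],[.5,99.5]),4))
    print("x shift to post",round(post[0]-c[0],4),"y(tcp)",round(post[1]-t[1],4),"F",np.round(s["wrist_force"],1))
E
python3 -c "
from h import *
held('w4',.051,(.5534,.2257))"
```

```text
clock: 12.95
ee_pos: [0.5508, 0.2265, 0.1605]
ee_rot: [0.005, -3.141, -0.001]
wrist_force: [0.5, 0.6, -1.2]
finger_gap: 0.0502
grasp_force: 62.7
tcp [0.5508 0.2265 0.1605] top z 0.1889 bottom 0.1429 x range 0.526 0.575 centre x 0.5505 off x -0.0003 yrange [0.2043 0.2486]
x shift to post 0.0029 y(tcp) -0.0008 F [ 0.5  0.6 -1.2]
```

View pics/w4.png

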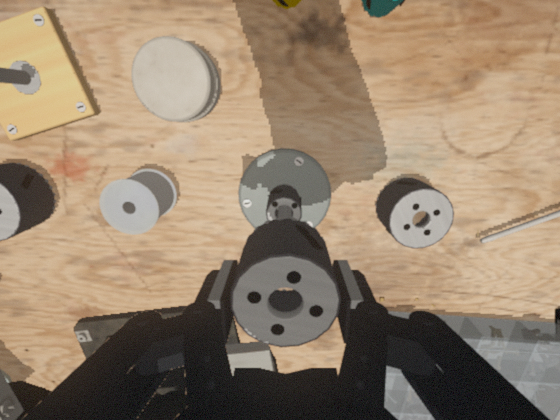

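The picture shows saw_51 held level at (285,297), with saw_32 on the post at (285,207). I'll shift +2.9 mm in x and lower.

```bash
python3 -m crank '-.28 -.08 0 0 0 0 4.4;-.28 -.08 2 0 0 0 4.4;-.28 -.08 3 0 0 0 4.4;-.28 -.08 4 0 0 0 4.4;-.28 -.08 5 0 0 0 4.4;-.28 -.08 6 0 0 0 4.4;-.28 -.08 7 0 0 0 4.4;-.28 -.08 8 0 0 0 4.4;-.28 -.08 9 0 0 0 4.4;-.28 -.08 10 0 0 0 4.4;-.28 -.08 11 0 0 0 4.4;-.28 -.08 11.5 0 0 0 4.4'
python3 -m crank '0 0 .2 0 0 0 4.4;0 0 .4 0 0 0 4.4;0 0 .6 0 0 0 4.4;0 0 .7 0 0 0 4.4;0 0 .8 0 0 0 4.4;0 0 .8 0 0 0 4.4'
```

```text
clock: 14.2
ee_pos: [0.5541, 0.224, 0.0447]
ee_rot: [0.001, -3.141, -0.0]
wrist_force: [-1.9, 2.7, -0.0]
finger_gap: 0.0502
grasp_force: 62.8
clock: 14.8
ee_pos: [0.5546, 0.2241, 0.0379]
ee_rot: [-0.001, 3.142, 0.001]
wrist_force: [-2.4, 4.5, -0.3]
finger_gap: 0.0503
grasp_force: 62.9
```

```bash
python3 -m crank '0 .1 .1 0 0 0 4.4;0 .1 .15 0 0 0 4.4;0 .1 .2 0 0 0 4.4;0 .1 .2 0 0 0 4.4'; python3 -m crank '0 0 .05 0 0 0 4.4;0 0 .1 0 0 0 4.4;0 0 .1 0 0 0 4.4'
```

```text
clock: 15.2
ee_pos: [0.5546, 0.2242, 0.0357]
ee_rot: [0.0, -3.141, 0.0]
wrist_force: [-1.8, 2.8, -0.2]
finger_gap: 0.0503
grasp_force: 62.9
clock: 15.5
ee_pos: [0.5547, 0.2243, 0.0352]
ee_rot: [0.0, -3.142, -0.0]
wrist_force: [-4.2, 1.7, 4.9]
finger_gap: 0.0502
grasp_force: 63.4
```

```bash
python3 -m crank '0 0 0 0 0 0 5;0 0 -.1 0 0 0 6;0 0 -.1 0 0 0 7;0 0 -.1 0 0 0 8;0 0 -.1 0 0 0 8;0 0 -.1 0 0 0 8;0 0 -2 0 0 0 8;0 0 -5 0 0 0 8;0 0 -9 0 0 0 8;0 0 -13 0 0 0 8;0 0 -15.5 0 0 0 8;0 0 -15.5 0 0 0 8'
python3 -m crank '0 -5 0 0 0 0 8.5;0 -10 0 0 0 0 8.5;0 -15 0 0 0 0 8.5;0 -20 0 0 0 0 8.5;0 -25 0 0 0 0 8.5;0 -27 0 0 0 0 8.5;0 -27 0 0 0 0 8.5;0 -27 0 0 0 0 8.5;0 -27 0 0 0 0 8.5;0 -27 0 0 0 0 8.5'
python3 -c "
from h import *
wrist('w5',((.053,.073),(.040,.0485),(.074,.11)))"
```

```text
clock: 16.7
ee_pos: [0.5572, 0.2253, 0.1941]
ee_rot: [0.0, 3.135, 0.006]
wrist_force: [0.3, 0.1, -0.6]
finger_gap: 0.08
grasp_force: 0.0
clock: 17.7
ee_pos: [0.5548, -0.0437, 0.1894]
ee_rot: [0.005, -3.141, -0.001]
wrist_force: [-0.8, -0.4, -0.7]
finger_gap: 0.0851
grasp_force: 0.0
t 17.7 tcp [ 0.5548 -0.0437  0.1894] rot [ 5.000e-03 -3.141e+00 -1.000e-03]
band 0.053 0.073
circ [ 0.4436 -0.0072] d 0.0118 bbmid [ 0.4436 -0.0072] size [0.011 0.011] z 0.067 146
circ [0.5553 0.2186] d 0.049 bbmid [0.5552 0.21  ] size [0.048 0.025] z 0.0633 1065
band 0.04 0.0485
circ [ 0.5548 -0.0496] d 0.0682 bbmid [ 0.5543 -0.0499] size [0.067 0.067] z 0.046 3280
circ [0.5534 0.0853] d 0.0537 bbmid [0.5534 0.085 ] size [0.053 0.053] z 0.0478 1628
circ [0.5528 0.2178] d 0.0492 bbmid [0.5528 0.2114] size [0.046 0.029] z 0.0442 348
circ [ 0.5728 -0.1711] d 0.0423 bbmid [ 0.573  -0.1712] size [0.041 0.041] z 0.0459 1152
band 0.074 0.11
circ [0.65   0.1613] d 0.02 bbmid [0.65   0.1606] size [0.02  0.005] z 0.1008 335
```

```bash
python3 -m crank '0 -.61 4 0 0 0 8.54;0 -.61 8 0 0 0 8.54;0 -.61 11 0 0 0 8.54;0 -.61 11 0 0 0 8.54;0 -.61 11 0 0 0 8.54'
python3 -m crank '0 0 2 0 0 0 8.54;0 0 3.5 0 0 0 8.54;0 0 5 0 0 0 8.54;0 0 6 0 0 0 8.54;0 0 6.5 0 0 0 8.54;0 0 6.5 0 0 0 8.54'
```

```text
clock: 18.25
ee_pos: [0.555, -0.0512, 0.0801]
ee_rot: [0.002, -3.141, -0.0]
wrist_force: [1.3, 0.7, 0.8]
finger_gap: 0.0854
grasp_force: 0.0
clock: 18.85
ee_pos: [0.5544, -0.0517, 0.0142]
ee_rot: [0.0, -3.14, 0.0]
wrist_force: [0.5, -0.3, 0.1]
finger_gap: 0.0857
grasp_force: 0.0
```

```bash
python3 -m crank '0 .1 0 0 0 0 6;0 .1 0 0 0 0 6;0 .1 0 0 0 0 6;0 .1 0 0 0 0 6;0 .1 0 0 0 0 6;0 .1 0 0 0 0 6;0 .1 -1 0 0 0 6;0 .1 -4 0 0 0 6;0 .1 -8 0 0 0 6;0 .1 -12 0 0 0 6;0 .1 -15.5 0 0 0 6;0 .1 -15.5 0 0 0 6'
python3 -m crank '0 5 0 0 0 0 6;0 10 0 0 0 0 6;0 15 0 0 0 0 6;0 20 0 0 0 0 6;0 25 0 0 0 0 6;0 27.6 0 0 0 0 6;0 27.6 0 0 0 0 6;0 27.6 0 0 0 0 6;0 27.6 0 0 0 0 6;0 27.6 0 0 0 0 6'
python3 -c "
from h import *
held('w6',.068,(.5534,.2257))"
```

```text
clock: 20.05
ee_pos: [0.558, -0.0511, 0.1754]
ee_rot: [0.001, 3.132, 0.001]
wrist_force: [0.3, -0.1, -1.7]
finger_gap: 0.0662
grasp_force: 67.9
clock: 21.05
ee_pos: [0.5549, 0.2233, 0.1697]
ee_rot: [-0.004, -3.141, 0.001]
wrist_force: [0.8, 0.1, -2.3]
finger_gap: 0.0662
grasp_force: 67.9
tcp [0.5549 0.2233 0.1697] top z 0.1995 bottom 0.1535 x range 0.5209 0.5859 centre x 0.5534 off x -0.0015 yrange [0.1929 0.2536]
x shift to post -0.0 y(tcp) 0.0024 F [ 0.8  0.1 -2.3]
```

View pics/w6.png

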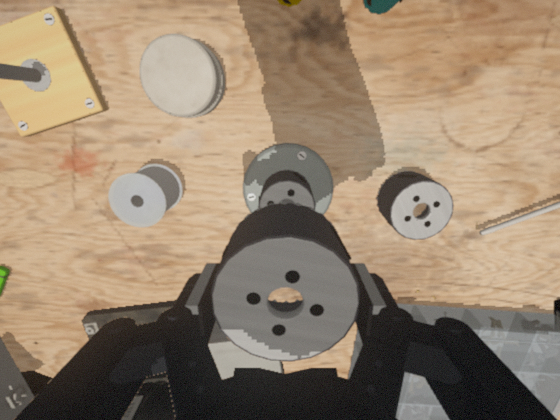

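Saw_68 is held level at (286,297), with saw_51 seated on the post in front at (288,195). I'll shift +y and lower.

```bash
python3 -m crank '0 .32 0 0 0 0 6;0 .32 3 0 0 0 6;0 .32 4 0 0 0 6;0 .32 5 0 0 0 6;0 .32 6 0 0 0 6;0 .32 7 0 0 0 6;0 .32 8 0 0 0 6;0 .32 9 0 0 0 6;0 .32 10 0 0 0 6;0 .32 11 0 0 0 6;0 .32 11.8 0 0 0 6;0 .32 11.8 0 0 0 6'
python3 -m crank '0 0 .2 0 0 0 6;0 0 .4 0 0 0 6;0 0 .6 0 0 0 6;0 0 .8 0 0 0 6;0 0 .9 0 0 0 6;0 0 .9 0 0 0 6'
```

```text
clock: 22.3
ee_pos: [0.5539, 0.2281, 0.0504]
ee_rot: [0.0, -3.14, 0.002]
wrist_force: [-0.4, -0.3, -3.4]
finger_gap: 0.0659
grasp_force: 67.8
clock: 22.9
ee_pos: [0.5546, 0.2281, 0.0426]
ee_rot: [0.0, -3.141, 0.001]
wrist_force: [-0.1, -3.9, -2.6]
finger_gap: 0.0661
grasp_force: 67.9
```

```bash
python3 -m crank '0 -.15 .1 0 0 0 6;0 -.15 .2 0 0 0 6;0 -.15 .25 0 0 0 6;0 -.15 .25 0 0 0 6'; python3 -m crank '0 0 .05 0 0 0 6;0 0 .1 0 0 0 6;0 0 .1 0 0 0 6'
```

```text
clock: 23.3
ee_pos: [0.5549, 0.2276, 0.0403]
ee_rot: [-0.001, 3.141, 0.001]
wrist_force: [0.4, 0.5, -1.0]
finger_gap: 0.0659
grasp_force: 67.9
clock: 23.6
ee_pos: [0.555, 0.2274, 0.0399]
ee_rot: [-0.001, 3.141, 0.001]
wrist_force: [-1.2, 0.3, 3.9]
finger_gap: 0.066
grasp_force: 68.6
```

```bash
python3 -m crank '0 0 0 0 0 0 7;0 0 0 0 0 0 8;0 0 0 0 0 0 8.54;0 0 0 0 0 0 8.54;0 0 0 0 0 0 8.54;0 0 -2 0 0 0 8.54;0 0 -5 0 0 0 8.54;0 0 -9 0 0 0 8.54;0 0 -13 0 0 0 8.54;0 0 -14 0 0 0 8.54;0 0 -14 0 0 0 8.54'
python3 -c "
from h import *
wrist('w7',((.053,.078),(.040,.0485)))"
python3 -m crank '0 -5 0 0 0 0 6.2;0 -10 0 0 0 0 6.2;0 -15 0 0 0 0 6.2;0 -20 0 0 0 0 6.2;0 -25 0 0 0 0 6.2;0 -30 0 0 0 0 6.2;-1 -35 2 0 0 0 6.2;-1.8 -39.8 5 0 0 0 6.2;-1.8 -39.8 7 0 0 0 6.2;-1.8 -39.8 7 0 0 0 6.2;-1.8 -39.8 7 0 0 0 6.2;-1.8 -39.8 7 0 0 0 6.2'
```

```text
clock: 24.7
ee_pos: [0.5559, 0.2275, 0.1813]
ee_rot: [-0.0, 3.138, 0.003]
wrist_force: [-0.0, 0.4, -0.9]
finger_gap: 0.0853
grasp_force: 0.0
t 24.7 tcp [0.5559 0.2275 0.1813] rot [-0.000e+00  3.138e+00  3.000e-03]
band 0.053 0.078
circ [ 0.4435 -0.0046] d 0.0109 bbmid [ 0.4435 -0.0031] size [0.011 0.006] z 0.0557 85
circ [0.5541 0.2268] d 0.0692 bbmid [0.5544 0.2269] size [0.068 0.067] z 0.0699 4223
band 0.04 0.0485
circ [ 0.4433 -0.0052] d 0.0121 bbmid [ 0.4433 -0.0036] size [0.012 0.007] z 0.0448 129
circ [0.5331 0.2281] d 0.0532 bbmid [0.5274 0.2281] size [0.013 0.053] z 0.0443 88
circ [0.5533 0.085 ] d 0.0542 bbmid [0.5537 0.0852] size [0.053 0.053] z 0.0478 1708
circ [0.5646 0.3516] d 0.0607 bbmid [0.5645 0.3514] size [0.06 0.06] z 0.0459 2659
clock: 25.95
ee_pos: [0.5733, -0.1693, 0.1097]
ee_rot: [-0.004, 3.141, 0.001]
wrist_force: [0.3, 0.3, 0.3]
finger_gap: 0.062
grasp_force: 0.0
```

```bash
python3 -m crank '0 -.15 3 0 0 0 6.2;0 -.15 5 0 0 0 6.2;0 -.15 7 0 0 0 6.2;0 -.15 8.5 0 0 0 6.2;0 -.15 9.3 0 0 0 6.2;0 -.15 9.3 0 0 0 6.2;0 -.15 9.3 0 0 0 6.2;0 -.15 9.3 0 0 0 3.5;0 -.15 9.3 0 0 0 3.5;0 -.15 9.3 0 0 0 3.5;0 -.15 9.3 0 0 0 3.5;0 -.15 9.3 0 0 0 3.5'
python3 -m crank '0 0 0 0 0 0 3.5;0 0 0 0 0 0 3.5;0 0 -1 0 0 0 3.5;0 0 -4 0 0 0 3.5;0 0 -8 0 0 0 3.5;0 0 -12 0 0 0 3.5;0 0 -12 0 0 0 3.5'
```

```text
clock: 27.15
ee_pos: [0.5737, -0.1727, 0.0175]
ee_rot: [-0.0, 3.14, -0.0]
wrist_force: [-0.8, 0.2, 6.0]
finger_gap: 0.0404
grasp_force: 60.3
clock: 27.85
ee_pos: [0.5763, -0.1739, 0.1425]
ee_rot: [0.001, 3.132, -0.003]
wrist_force: [0.9, -0.1, -0.0]
finger_gap: 0.0397
grasp_force: 60.7
```

```bash
python3 -m crank '3 3.8 0 0 0 0 3.5;6 7.6 0 0 0 0 3.5;9 11.4 0 0 0 0 3.5;12 15.2 0 0 0 0 3.5;13.1 16.7 0 0 0 0 3.5;13.1 16.7 0 0 0 0 3.5;13.1 16.7 0 0 0 0 3.5;13.1 16.7 0 0 0 0 3.5;13.1 16.7 0 0 0 0 3.5'
python3 - <<'E'
from h import *
held('w8',.042,(.4434,-.006)); wrist('w8b',((.008,.016),(.05,.08)))
E
```

```text
clock: 28.75
ee_pos: [0.4424, -0.0067, 0.1363]
ee_rot: [0.003, 3.141, -0.001]
wrist_force: [0.1, 0.3, -1.3]
finger_gap: 0.04
grasp_force: 60.9
tcp [ 0.4424 -0.0067  0.1363] top z 0.1645 bottom 0.1185 x range 0.4211 0.4612 centre x 0.4412 off x -0.0013 yrange [-0.0244  0.0111]
x shift to post 0.0022 y(tcp) 0.0007 F [ 0.1  0.3 -1.3]
t 28.8 tcp [ 0.4423 -0.0065  0.1362] rot [ 3.000e-03  3.141e+00 -1.000e-03]
band 0.008 0.016
circ [0.3709 0.2237] d 0.0322 bbmid [0.3709 0.2177] size [0.032 0.015] z 0.012 272
circ [ 0.4425 -0.0068] d 0.1245 bbmid [ 0.438 -0.007] size [0.1  0.11] z 0.012 7232
circ [0.4402 0.1234] d 0.0646 bbmid [0.4395 0.1203] size [0.053 0.045] z 0.0125 266
circ [ 0.4406 -0.122 ] d 0.0622 bbmid [ 0.4398 -0.1198] size [0.049 0.044] z 0.0119 266
circ [ 0.4475 -0.1342] d 0.0625 bbmid [ 0.4497 -0.1391] size [0.058 0.043] z 0.0123 345
circ [0.5528 0.2246] d 0.0956 bbmid [0.5523 0.2225] size [0.093 0.091] z 0.0119 2800
circ [0.5341 0.0839] d 0.0303 bbmid [0.5325 0.0839] size [0.008 0.03 ] z 0.0118 130
band 0.05 0.08
circ [ 0.4415 -0.0071] d 0.0113 bbmid [ 0.4397 -0.0071] size [0.006 0.011] z 0.0643 182
circ [0.5545 0.2248] d 0.0698 bbmid [0.5538 0.2173] size [0.068 0.05 ] z 0.0695 3748
```

View pics/w8.png

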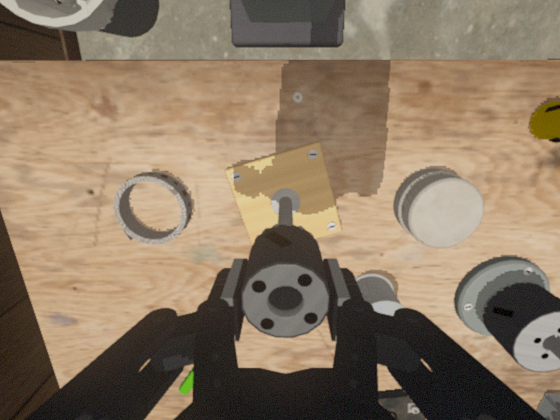

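Saw_42 is held level at (286,298), with the short post ahead at (285,205). I'll shift +1.8 mm in x and lower.

```bash
python3 -m crank '-.18 -.05 0 0 0 0 3.5;-.18 -.05 2 0 0 0 3.5;-.18 -.05 3 0 0 0 3.5;-.18 -.05 4 0 0 0 3.5;-.18 -.05 5 0 0 0 3.5;-.18 -.05 6 0 0 0 3.5;-.18 -.05 7 0 0 0 3.5;-.18 -.05 8 0 0 0 3.5;-.18 -.05 9 0 0 0 3.5;-.18 -.05 9.6 0 0 0 3.5;-.18 -.05 9.6 0 0 0 3.5'
python3 -m crank '0 0 .2 0 0 0 3.5;0 0 .4 0 0 0 3.5;0 0 .6 0 0 0 3.5;0 0 .7 0 0 0 3.5;0 0 .8 0 0 0 3.5;0 0 .8 0 0 0 3.5'
```

```text
clock: 29.95
ee_pos: [0.443, -0.0061, 0.0394]
ee_rot: [0.0, -3.14, 0.0]
wrist_force: [-0.4, 0.1, -1.1]
finger_gap: 0.0399
grasp_force: 60.9
clock: 30.55
ee_pos: [0.4435, -0.006, 0.0323]
ee_rot: [0.0, -3.142, -0.0]
wrist_force: [0.2, 0.7, -1.0]
finger_gap: 0.0396
grasp_force: 60.9
```

```bash
python3 -m crank '0 0 .1 0 0 0 3.5;0 0 .2 0 0 0 3.5;0 0 .25 0 0 0 3.5;0 0 .25 0 0 0 3.5'; python3 -m crank '0 0 .05 0 0 0 3.5;0 0 .1 0 0 0 3.5;0 0 .1 0 0 0 3.5'
```

```text
clock: 30.95
ee_pos: [0.4435, -0.006, 0.0297]
ee_rot: [0.0, -3.141, -0.0]
wrist_force: [-0.5, 0.4, -1.7]
finger_gap: 0.0398
grasp_force: 60.9
clock: 31.25
ee_pos: [0.4436, -0.0061, 0.0294]
ee_rot: [-0.0, 3.142, 0.0]
wrist_force: [-2.7, 0.6, 9.9]
finger_gap: 0.04
grasp_force: 62.4
```

```bash
python3 -m crank '0 0 -.1 0 0 0 4.5;0 0 -.1 0 0 0 5.5;0 0 -.1 0 0 0 6.5;0 0 -.1 0 0 0 7.6;0 0 -.1 0 0 0 7.6;0 0 -2 0 0 0 7.6;0 0 -5 0 0 0 7.6;0 0 -9 0 0 0 7.6;0 0 -13 0 0 0 7.6;0 0 -15 0 0 0 7.6;0 0 -15 0 0 0 7.6'
python3 -c "
from h import *
wrist('w9',((.05,.067),))"
python3 -m crank '-1.5 4.5 0 0 0 0 7.6;-3 9 0 0 0 0 7.6;-4.5 13.5 0 0 0 0 7.6;-6 18 0 0 0 0 7.6;-7.5 22.5 0 0 0 0 7.6;-9 27 0 0 0 0 7.6;-10.5 31.5 0 0 0 0 7.6;-12.1 35.75 2 0 0 0 7.6;-12.1 35.75 5 0 0 0 7.6;-12.1 35.75 7.5 0 0 0 7.6;-12.1 35.75 7.5 0 0 0 7.6;-12.1 35.75 7.5 0 0 0 7.6'
```

```text
clock: 32.35
ee_pos: [0.4456, -0.0058, 0.1816]
ee_rot: [-0.0, 3.136, 0.002]
wrist_force: [-0.1, -0.4, -0.2]
finger_gap: 0.0756
grasp_force: 0.0
t 32.35 tcp [ 0.4456 -0.0058  0.1816] rot [-0.000e+00  3.136e+00  2.000e-03]
band 0.05 0.067
circ [ 0.4432 -0.0064] d 0.042 bbmid [ 0.4432 -0.006 ] size [0.041 0.04 ] z 0.0579 1392
circ [0.5492 0.2215] d 0.066 bbmid [0.5462 0.2185] size [0.052 0.053] z 0.059 860
clock: 33.6
ee_pos: [0.5638, 0.3506, 0.1024]
ee_rot: [-0.0, -3.139, 0.003]
wrist_force: [0.8, -0.2, 1.3]
finger_gap: 0.0761
grasp_force: 0.0
```

```bash
python3 -m crank '0 0 3 0 0 0 7.6;0 0 5 0 0 0 7.6;0 0 7 0 0 0 7.6;0 0 8.2 0 0 0 7.6;0 0 8.7 0 0 0 7.6;0 0 8.7 0 0 0 7.6;0 0 8.7 0 0 0 7.6;0 0 8.7 0 0 0 5.2;0 0 8.7 0 0 0 5.2;0 0 8.7 0 0 0 5.2;0 0 8.7 0 0 0 5.2;0 0 8.7 0 0 0 5.2'
python3 -m crank '0 0 0 0 0 0 5.2;0 0 0 0 0 0 5.2;0 0 -1 0 0 0 5.2;0 0 -4 0 0 0 5.2;0 0 -8 0 0 0 5.2;0 0 -12 0 0 0 5.2;0 0 -16 0 0 0 5.2;0 0 -16 0 0 0 5.2;0 0 -16 0 0 0 5.2'
```

```text
clock: 34.8
ee_pos: [0.5653, 0.352, 0.0185]
ee_rot: [-0.0, 3.14, 0.002]
wrist_force: [-1.2, -0.1, 5.2]
finger_gap: 0.0578
grasp_force: 63.4
clock: 35.7
ee_pos: [0.5647, 0.3517, 0.1782]
ee_rot: [-0.0, 3.14, 0.002]
wrist_force: [-0.6, 0.2, -3.4]
finger_gap: 0.058
grasp_force: 65.0
```

```bash
python3 -m crank '1.5 -4.5 0 0 0 0 5.2;3 -9 0 0 0 0 5.2;4.5 -13.5 0 0 0 0 5.2;6 -18 0 0 0 0 5.2;7.5 -22.5 0 0 0 0 5.2;9 -27 0 0 0 0 5.2;10.5 -31.5 0 0 0 0 5.2;12.1 -35.8 2 0 0 0 5.2;12.1 -35.8 4 0 0 0 5.2;12.1 -35.8 4 0 0 0 5.2;12.1 -35.8 4 0 0 0 5.2;12.1 -35.8 4 0 0 0 5.2'
python3 -c "
from h import *
held('w10',.060,(.4432,-.0064))"
```

```text
clock: 36.9
ee_pos: [0.4442, -0.0054, 0.1372]
ee_rot: [-0.004, 3.141, 0.0]
wrist_force: [-0.3, -0.6, -2.2]
finger_gap: 0.0582
grasp_force: 65.3
tcp [ 0.4442 -0.0054  0.1372] top z 0.1646 bottom 0.1186 x range 0.414 0.4715 centre x 0.4428 off x -0.0014 yrange [-0.032  0.021]
x shift to post 0.0004 y(tcp) -0.001 F [-0.3 -0.6 -2.2]
```

View pics/w10.png

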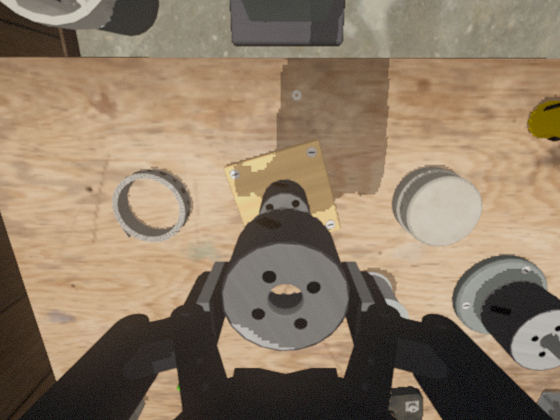

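Saw_60 is held level at (286,292), and saw_42 is seated on the short post at (286,200). Lowering.

```bash
python3 -m crank '0 -.1 0 0 0 0 5.2;0 -.1 2 0 0 0 5.2;0 -.1 3 0 0 0 5.2;0 -.1 4 0 0 0 5.2;0 -.1 5 0 0 0 5.2;0 -.1 6 0 0 0 5.2;0 -.1 7 0 0 0 5.2;0 -.1 8 0 0 0 5.2;0 -.1 8.6 0 0 0 5.2;0 -.1 9 0 0 0 5.2;0 -.1 9 0 0 0 5.2'
python3 -m crank '0 0 .2 0 0 0 5.2;0 0 .4 0 0 0 5.2;0 0 .6 0 0 0 5.2;0 0 .8 0 0 0 5.2;0 0 .8 0 0 0 5.2;0 0 .8 0 0 0 5.2'
```

```text
clock: 38.05
ee_pos: [0.4433, -0.0076, 0.0463]
ee_rot: [0.0, -3.141, 0.0]
wrist_force: [-0.5, 0.3, -2.2]
finger_gap: 0.0581
grasp_force: 65.2
clock: 38.65
ee_pos: [0.4435, -0.0075, 0.0388]
ee_rot: [0.0, -3.142, -0.0]
wrist_force: [1.4, -1.0, -1.8]
finger_gap: 0.0582
grasp_force: 65.2
```

```bash
python3 -m crank '0 .05 .1 0 0 0 5.2;0 .05 .2 0 0 0 5.2;0 .05 .25 0 0 0 5.2;0 .05 .25 0 0 0 5.2'; python3 -m crank '0 0 .05 0 0 0 5.2;0 0 .1 0 0 0 5.2;0 0 .1 0 0 0 5.2'
```

```text
clock: 39.05
ee_pos: [0.4437, -0.007, 0.0364]
ee_rot: [-0.0, 3.141, 0.0]
wrist_force: [-0.9, 0.3, 0.9]
finger_gap: 0.058
grasp_force: 65.7
clock: 39.35
ee_pos: [0.4438, -0.0069, 0.0363]
ee_rot: [-0.0, 3.141, 0.001]
wrist_force: [-5.1, 1.5, 15.5]
finger_gap: 0.058
grasp_force: 67.2
```

```bash
python3 -m crank '0 0 -.1 0 0 0 6.4;0 0 -.1 0 0 0 7.4;0 0 -.1 0 0 0 8;0 0 -.1 0 0 0 8;0 0 -.1 0 0 0 8;0 0 -2 0 0 0 8;0 0 -5 0 0 0 8;0 0 -9 0 0 0 8;0 0 -13 0 0 0 8;0 0 -16 0 0 0 8;0 0 -16 0 0 0 8;0 0 -16 0 0 0 8'
python3 - <<'E'
from h import *
wrist('w11',((.055,.08),(.016,.022),(.034,.052)))
E
```

```text
clock: 40.55
ee_pos: [0.4437, -0.007, 0.1955]
ee_rot: [-0.0, 3.14, 0.001]
wrist_force: [0.1, -0.5, 0.1]
finger_gap: 0.08
grasp_force: 0.0
t 40.55 tcp [ 0.4437 -0.007   0.1955] rot [-0.00e+00  3.14e+00  1.00e-03]
band 0.055 0.08
circ [ 0.4432 -0.0075] d 0.0602 bbmid [ 0.4433 -0.0073] size [0.06  0.059] z 0.0639 2914
circ [0.5536 0.2265] d 0.0698 bbmid [0.5536 0.2266] size [0.068 0.069] z 0.0698 3113
band 0.016 0.022
circ [0.3706 0.2212] d 0.0307 bbmid [0.3706 0.2168] size [0.03  0.013] z 0.0189 120
circ [0.4432 0.1267] d 0.0667 bbmid [0.4433 0.1221] size [0.06  0.049] z 0.0176 258
circ [ 0.4514 -0.1333] d 0.071 bbmid [ 0.4499 -0.1321] size [0.067 0.067] z 0.0189 910
circ [0.5444 0.0803] d 0.043 bbmid [0.5419 0.0802] size [0.025 0.038] z 0.0191 94
band 0.034 0.052
circ [0.3709 0.2263] d 0.0331 bbmid [0.3707 0.2263] size [0.032 0.033] z 0.0453 1031
circ [ 0.4293 -0.0077] d 0.0529 bbmid [ 0.4214 -0.0077] size [0.017 0.053] z 0.0435 164
circ [0.447  0.1312] d 0.0659 bbmid [0.4465 0.1313] size [0.064 0.064] z 0.0379 2878
circ [0.5509 0.2214] d 0.0668 bbmid [0.5492 0.2162] size [0.058 0.048] z 0.0434 714
circ [0.5526 0.0832] d 0.0532 bbmid [0.5526 0.0777] size [0.052 0.038] z 0.048 764
```

View pics/w11.png

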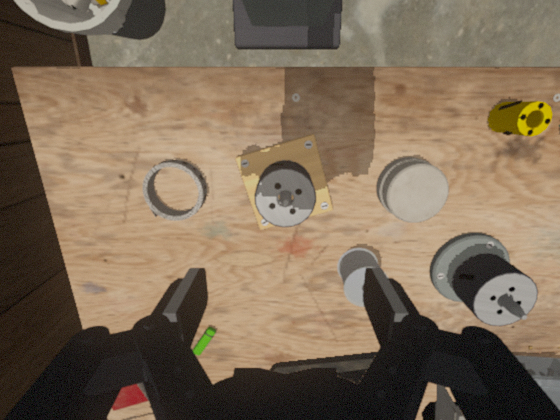

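Both stacks are fully home: saw_60's top plate is at 64 mm (pixel 285,194) and saw_68's at 70 mm (503,300). The spool, pipe cap and strap roll are where they were. Handing in.

```bash
python3 -c "
from rig import bot
print(bot.job_done())"
```

```text
the job is handed in; nothing more can be done
None
```

All five hole saws are on their posts and the job is handed in: by the wrist camera, each saw's top plate measured at its fully-home height when set down, the bystander items had not moved, and about 41 s of the 128 s were used; the hand-in returned no verdict.

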